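# Turn the heart to the front of the carver's turntable and lock it

## Task

The gypsum heart is the next piece to be carved: bring it to the front of the turntable and lock the platter there. With the fingertips only, push the lock slide outward by its stud until the platter is free, push the platter round gently by its scalloped rim until the heart stands at the front (the place nearest you, empty at the start, behind the small brass pointer), then push the slide fully home again. Do not pinch, lift or touch the gypsum pieces, keep them all on their cork places, and leave the things around the turntable where they are.

Things in the scene. Friction and masses are not known exactly. Their poses are not given: they have to be found in the camera images.
- turntable: Carver's turntable, fixed to the table: grey foot, five-lobed round platter, lock at its right. Origin: on the platter's axis at table height; x to the back, y left, z up; its FRONT is -x (towards the robot, up to 15 degrees askew). Angles here are counter-clockwise seen from above. Five places and five rim scallops at 72 degree steps; when locked, one of each lies exactly at the front.
- platter (a joint): Platter angle, rad, 0 at the start (+-0.005), counter-clockwise from above positive; turns any number of times either way once unlocked. Plywood disc 294 mm across, underside 56 mm and top 70 mm above the table. Turning it takes about 1 to 2 N at the rim; left alone it stops within a few degrees. A fingertip in a scallop, moved in an arc about the axis, pushes it round.
- scallop (a point): Middle of the finger scallop in line with place 0, 152 mm from the axis, at mid-thickness of the rim (63 mm high); turns with the platter. All five scallops: round notch of radius 22 mm about this point, bottom 130 mm from the axis, rim corners rounded by 6 mm, open above and below; between them and the gypsum pieces is at least 12 mm.
- pointer (a point): Top of the small brass pointer pin that marks the front, 168 mm from the platter's axis, 31 mm above the table (so 25 mm below the platter's underside). Fixed to the foot.
- lock_slide (a joint): How far the lock slide is out, m: 0 home (locked), 0.028 fully out at its stop; moves straight away from the platter's axis; platter free from 0.022. Needs about 2 to 4 N, stays where left. Its round nose (radius 18 mm) fills the scallop before it, holding the platter to about 1 degree. With a scallop within about 3 degrees of its line the nose draws the platter into line as it goes home; further off it jams on the rim.
- stud (a point): Top centre of the finger stud on the lock slide, 103 mm above the table: black head 22 mm across from 89 to 103 mm, 14 mm steel post below. 200 mm from the axis when locked, 228 mm when out, in the direction 72 degrees counter-clockwise from the front (252 degrees in the turntable's frame). Free room for a fingertip on both its sides above the slide (top 68 mm, its guide 74 mm).
- place0 (a point): Top centre of cork place 0 on the platter (disc 72 mm across), 72 mm from the axis and 72.5 mm above the table, turning with the platter; it is the empty place, at the front at the start.
- place1 (a point): Top centre of cork place 1 on the platter (disc 72 mm across), 72 mm from the axis and 72.5 mm above the table, turning with the platter; 72 degrees counter-clockwise from the front at the start.
- place2 (a point): Top centre of cork place 2 on the platter (disc 72 mm across), 72 mm from the axis and 72.5 mm above the table, turning with the platter; 144 degrees counter-clockwise from the front at the start.
- place3 (a point): Top centre of cork place 3 on the platter (disc 72 mm across), 72 mm from the axis and 72.5 mm above the table, turning with the platter; 216 degrees counter-clockwise from the front at the start.
- place4 (a point): Top centre of cork place 4 on the platter (disc 72 mm across), 72 mm from the axis and 72.5 mm above the table, turning with the platter; 288 degrees counter-clockwise from the front at the start.
- heart: The gypsum heart, 52 x 58 mm, 16 mm thick, lying flat on one of the four places that are not at the front: the piece to bring to the front. Loose. Origin: centre of its underside, on the cork.
- star: Gypsum star with many points, 84 mm across, 18 mm thick, lying on another place. Loose. Origin: centre of its underside, on the cork.
- medallion_a: Round gypsum medallion, 68 mm across, 15 mm thick, on another place. Loose. Origin: centre of its underside, on the cork.
- medallion_b: A second round gypsum medallion just like the first, on another place. Loose. Origin: centre of its underside, on the cork.
- plaster_pot: Bystander: small plaster tub 72 mm across, 72 mm high, loose, to the left. Origin: centre of its underside.
- mixing_bowl: Bystander: green plaster bowl 133 mm across, 63 mm high, loose, to the back left. Origin: centre of its underside.
- gouge: Bystander: carving gouge 160 mm long, 15 mm thick, lying loose to the left. Origin: middle of its underside.
- glue_tube: Bystander: tube 146 x 45 x 30 mm, lying loose to the right. Origin: middle of its underside.
Things that resemble listed ones, but are neither listed nor needed, are in the scene too. What is shaped like the heart but pink is not meant.

How it is judged:
By the outcome, as a careful person would: the job done as asked, in the order asked, and still so for the second after the job is handed in, with the robot touching nothing.
It also fails if it takes over 64 s, if anything falls off the work surface, if the arm or the gripper's body presses on something with over 40 N, if the wrist force passes 120 N, or if a joint passes its speed limit or range.

## Robot

A 6-joint arm with a two-finger parallel gripper is mounted at the origin on a cart in front of the work surface, level with it; the furniture and walls round the work are solid. World frame = base frame: x ahead of the robot, y to its left, z up, the work surface at z = 0. Lengths are in m, angles in degrees, forces in N, time in s.
With the tool pointing down it reaches from about 0.375 to 0.9 m from the base axis. Payload 3.1 kg.
Tool frame: the origin (TCP) lies at the very end of the fingers, on their centre line; the grasp point (between the pads) lies 19 mm behind it; z points along the fingers, y is the line along which they close (so a half turn about z gives the same grasp; the last joint's range is limited). The gripper opens to 87 mm and grips with 3 to 60 N. Pads are 19 mm wide; open, the fingers measure 117 mm over their backs; the gripper's body (75 mm by 190 mm) begins 51 mm behind the grasp point.
Start: joints at [-84.54, 30.224, 82.088, -0, 67.689, -10.227], TCP at [0.169, -0.602, 0.223] pointing down, gripper open.
Joint ranges: [-176.69, 176.69], [-43.24, 126.21], [12.49, 139.97], [-82, 262], [0, 151.66], [-163.58, 163.58]. Speed limits (degrees/s): [159.86, 159.86, 180, 180, 180, 180].

## Interface

Orientations are given as a 3x3 rotation matrix whose columns are the frame's x, y, z axes.
In Python, from rig import bot gives the robot as it stands.
- The arm moves only by the tool move_arm, never from a script. Its argument "increments" is a list of rows, each an object with "xyz": the shift along the tool's x, y, z in mm, a list of three; "roll": the turn about the tool's z in rad; "grip": the opening in per cent of the stroke, from 0 (shut) to 100 (fully open). A call has 1 to 5 rows; each row shifts and turns the commanded pose from where the row before left it, along the tool's axes as they then stand; what a row does not reach is not made up. A row lasts 1/12 s, in which the tool goes at most 41.7 mm and 7.16 degrees, less where a joint would pass 70% of its speed; a pose out of reach is approached as far as the arm can. A call is refused whole if a number of a shift passes 41.7 or a number of a turn 0.125, either way. A call with a gripper value outside its range is refused whole. The fingers move at their own pace and stop on an object; the grip force is fixed at half the most. Time passes only in rows, so rows that do not move let the fingers close. It gives the time, the measured TCP pose, the force, the opening and the grip force at its end, in the units of the state.
- bot.read_state(): the state, without advancing time (a new reading comes with each control period).
- bot.capture(name): name is "scene" or "top" or "wrist"; returns (picture, depth): 384x512x3 uint8, red, green, blue; 384x512 float32, m along the optical axis (not along the pixel's ray), 0 where there is no reading.
- bot.camera_model(name): a dict with "intrinsics" (3x3 intrinsics, pixels), "rvec" (rotation vector, rad) and "tvec" (3), from world to camera coordinates, as OpenCV has them; the wrist camera has in their place "tool_from_camera" (4x4, takes a point from camera to tool coordinates, whose origin is the TCP and whose axes are the flange's). Camera axes: x right, y down, z forward; pixel columns grow to the right and rows downward; lengths in m; the calibration is good to about 2 mm. A picture is of the moment at which its call begins: read the wrist's pose just before it. camera_model takes no time and is no camera call.
- bot.hand_in(): hands the job in; it is judged then, once.
Trained networks look in the newest picture that a camera, given by its name, has taken for a name from the list of things; names that differ only in an ending like _2 or _b are one class to them, and where a whole thing is asked for, a point or a joint stands for the part that bears it (a point fixed in the world has none). Each returns a list of dicts, best first, with "conf" (0 to 1); they miss things now and then, are a little off and sometimes report something else, mostly with a low value. They report only what shows in the picture. A call takes as long as a camera call. They do not tell look-alikes from the thing itself.
- bot.spot_in(label, camera): "at" ([x, y, z] in m, in the coordinates of the camera as it stood for that picture, good to about 4 mm: the middle of the surface that is visible of it).
- bot.trace(label, camera): "mask" (384x512 bool, what is visible of it).
The state is a dict: "time_s": time; "joint_positions": joint angles; "qvel": joint speeds; "tau": joint torques, N m; "position": TCP position; "tcp_rot": TCP orientation; "force": force on the tool from outside, world axes, zero at the start; "moment": the same for the moment, N m; "opening": opening from 0.0 (shut) to 1.0 (fully open); "grasp_force": force on a finger pad.
Only numpy, scipy, OpenCV 4.12 (cv2) and the standard library are available. Lean on these libraries where they do the work, as an engineer would, in place of code of your own. Each camera call takes 0.05 s, during which the arm holds its last target. There are 200 camera calls.

## Working session

There is one attempt and no reset: what is moved stays moved. The work goes in short steps, Python scripts to look and compute and a tool call to move; the robot and the scene stay as the last step left them, time stands still between calls to the robot, and variables do not carry over. Pictures are saved under pics/ and viewed, at most 10 in all, crops included, and the job is handed in when it is done.

Besides the shell and the picture viewer there is one more tool, called after ">>>" as name(argument=value, ...) on one line, values as JSON. move_arm: Moves the arm, as the interface text tells. Its arguments: {"type":"object","properties":{"increments":{"type":"array"}},"required":["increments"]}

```bash
mkdir -p pics; cat > h.py <<'E'
import numpy as np, cv2
from rig import bot
def w2c(cam):
    m=bot.camera_model(cam); R=cv2.Rodrigues(np.array(m["rvec"],float))[0]; return np.array(m["intrinsics"]),R,np.array(m["tvec"],float).ravel()
def toworld(cam,p):
    K,R,t=w2c(cam); return R.T@(np.array(p)-t)
def pix(cam,P):
    K,R,t=w2c(cam); q=K@(R@np.array(P)+t); return q[:2]/q[2]
E
python3 - <<'E'
from h import *
np.set_printoptions(precision=4,suppress=True)
ims=[]
for c in("scene","top"):
    im,d=bot.capture(c); ims.append(im[:,:,::-1])
    for l in["platter","stud","pointer","lock_slide","heart","star","medallion_a","glue_tube","plaster_pot","place0","scallop"]:
        try: r=bot.spot_in(l,c)
        except Exception as e: print(c,l,e);continue
        print(c,l,[(round(x["conf"],2),toworld(c,x["at"]).round(4),pix(c,toworld(c,x["at"])).round(0)) for x in r[:4]])
    cv2.imwrite(f"pics/{c}1.png",ims[-1])
print(bot.read_state())
E
```

```text
scene platter [(0.79, array([ 0.5539, -0.0817,  0.0713]), array([222., 216.]))]
scene stud []
scene pointer [(0.95, array([ 0.5472, -0.0879,  0.0663]), array([225., 217.]))]
scene lock_slide []
scene heart [(0.76, array([ 0.6234, -0.1785,  0.0898]), array([232., 187.])), (0.58, array([0.8065, 0.0545, 0.0433]), array([127., 208.])), (0.2, array([0.3488, 0.1577, 0.0111]), array([197., 324.]))]
scene star [(0.63, array([ 0.6183, -0.091 ,  0.094 ]), array([209., 198.])), (0.36, array([ 0.5503, -0.1907,  0.0901]), array([253., 195.]))]
scene medallion_a [(0.77, array([ 0.5396, -0.0604,  0.0885]), array([219., 215.])), (0.75, array([ 0.6176, -0.0906,  0.0963]), array([209., 197.])), (0.49, array([ 0.549 , -0.1925,  0.0883]), array([254., 196.]))]
scene glue_tube [(0.71, array([ 0.4058, -0.6246,  0.0193]), array([382., 183.])), (0.61, array([ 0.5556, -0.0794,  0.0717]), array([221., 216.]))]
scene plaster_pot [(0.56, array([0.4678, 0.1901, 0.0719]), array([148., 281.])), (0.47, array([ 0.6242, -0.1795,  0.093 ]), array([232., 186.]))]
scene place0 [(0.69, array([ 0.5513, -0.0796,  0.0755]),
[... 1208 characters left out ...]
top scallop [(0.95, array([ 0.5704, -0.144 ,  0.0712]), array([231., 199.])), (0.24, array([ 0.6329, -0.0928,  0.0914]), array([213., 177.]))]
{'time_s': 1.2, 'joint_positions': array([-84.5396,  30.2212,  82.0872,   0.0013,  67.6895, -10.2293]), 'qvel': array([ 0.0873,  0.0154, -0.0604, -0.0173, -0.0454, -0.0021]), 'tau': array([  0.0008, -44.002 , -17.6984,   0.0634,   0.0504,  -0.    ]), 'position': array([ 0.169 , -0.6017,  0.2226]), 'tcp_rot': array([[ 0.9627,  0.2704,  0.    ],
       [ 0.2704, -0.9627, -0.    ],
       [ 0.    ,  0.    , -1.    ]]), 'force': array([0.2205, 0.0726, 0.0785]), 'moment': array([-0.012 ,  0.0035, -0.0107]), 'grasp_force': 0.0, 'opening': 1.000925255136454}
```

View pics/top1.png

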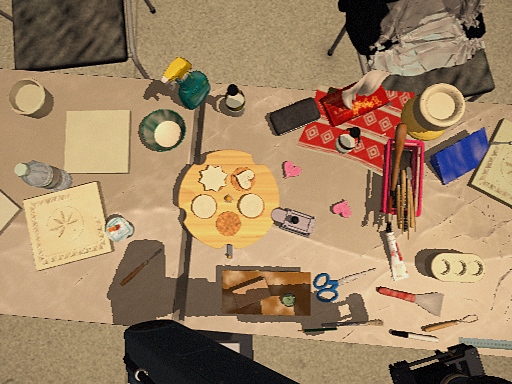

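View pics/scene1.png

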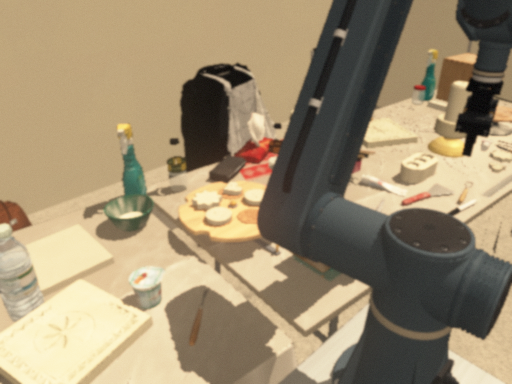

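```bash
cat >> h.py <<'E'
from scipy.optimize import least_squares
def cloud(cam,d,T=None):
    m=bot.camera_model(cam);K=np.array(m["intrinsics"]);v,u=np.mgrid[:384,:512]
    P=np.stack([(u-K[0,2])/K[0,0]*d,(v-K[1,2])/K[1,1]*d,d],-1)
    if T is None:
        _,R,t=w2c(cam); return (P-t)@R
    return P@T[:3,:3].T+T[:3,3]
def wristT(s):
    A=np.eye(4);A[:3,:3]=s["tcp_rot"];A[:3,3]=s["position"]
    return A@np.array(bot.camera_model("wrist")["tool_from_camera"])
def rows(x,y,n):  # world shift -> tool rows
    s=bot.read_state();return (np.array(s["tcp_rot"]).T@np.array([*x,y])*1000/n).round(1)
E
python3 - <<'E'
from h import *
np.set_printoptions(precision=4,suppress=True)
im,d=bot.capture("top");W=cloud("top",d)
m=(np.abs(W[...,2]-.071)<.008)&(np.hypot(W[...,0]-.567,W[...,1]+.14)<.18)
P=W[m][:,:2]
hull=cv2.convexHull(P.astype(np.float32))[:,0]
print(m.sum(),cv2.minEnclosingCircle(P.astype(np.float32)),hull[:, :].mean(0))
obs=np.array([[.554,-.2007],[.6312,-.1863],[.6331,-.0907],[.551,-.0705]])
def f(p):
    a=np.pi+p[2]+np.radians([72,144,216,288]);return (np.c_[p[0]+.072*np.cos(a),p[1]+.072*np.sin(a)]-obs).ravel()
r=least_squares(f,[.57,-.14,0]);print(r.x,np.degrees(r.x[2]),r.fun.round(3))
mm=(W[...,2]>.08)&(np.hypot(W[...,0]-r.x[0],W[...,1]-r.x[1])>.16)&(np.hypot(W[...,0]-r.x[0],W[...,1]-r.x[1])<.25)&(W[...,1]<-.25)
print("studpts",mm.sum(),W[mm].mean(0) if mm.any() else 0)
print(bot.camera_model("wrist"))
print(bot.read_state()["time_s"])
E
```

```text
6241 ((0.5624018907546997, -0.15250952541828156), 0.166641965508461) [ 0.5692 -0.1368]
[ 0.5743 -0.1369 -0.0056] -0.3206623203060091 [-0.002 -0.005  0.001  0.007 -0.    -0.004  0.001  0.002]
studpts 45 [ 0.5087 -0.3251  0.1016]
{'intrinsics': array([[279.8952,   0.    , 261.6176],
       [  0.    , 279.8952, 192.8724],
       [  0.    ,   0.    ,   1.    ]]), 'tool_from_camera': array([[ 0.0006, -0.9703, -0.2417,  0.0648],
       [ 1.    ,  0.0007, -0.0002,  0.0005],
       [ 0.0004, -0.2417,  0.9703, -0.1635],
       [ 0.    ,  0.    ,  0.    ,  1.    ]])}
1.25
```

>>> move_arm(increments=[{"xyz": [30,-19,-5],"roll": 0,"grip": 0},{"xyz": [30,-19,-5],"roll": 0,"grip": 0},{"xyz": [30,-19,-5],"roll": 0,"grip": 0},{"xyz": [30,-19,-5],"roll": 0,"grip": 0},{"xyz": [30,-19,-5],"roll": 0,"grip": 0}])

```text
time_s: 1.67
position: [0.2885, -0.4685, 0.2478]
tcp_rot: [[0.963, 0.27, 0.0], [0.27, -0.963, -0.0], [0.0, 0.0, -1.0]]
force: [0.0, 0.2, 0.6]
opening: 0.706
grasp_force: 0.0
```

>>> move_arm(increments=[{"xyz": [30,-19,-5],"roll": 0,"grip": 0},{"xyz": [30,-19,-5],"roll": 0,"grip": 0},{"xyz": [30,-19,-5],"roll": 0,"grip": 0},{"xyz": [30,-19,-5],"roll": 0,"grip": 0},{"xyz": [30,-19,-5],"roll": 0,"grip": 0}])

```text
time_s: 2.08
position: [0.4074, -0.3362, 0.273]
tcp_rot: [[0.963, 0.27, 0.0], [0.27, -0.963, -0.0], [0.0, 0.0, -1.0]]
force: [0.5, -0.6, -0.7]
opening: 0.328
grasp_force: 0.0
```

>>> move_arm(increments=[{"xyz": [30,-19,-5],"roll": 0,"grip": 0},{"xyz": [30,-19,-5],"roll": 0,"grip": 0},{"xyz": [30,-19,-5],"roll": 0,"grip": 0},{"xyz": [30,-19,-5],"roll": 0,"grip": 0},{"xyz": [30,-19,-5],"roll": 0,"grip": 0}])

```text
time_s: 2.5
position: [0.5261, -0.2041, 0.298]
tcp_rot: [[0.963, 0.27, 0.0], [0.27, -0.963, -0.0], [0.0, 0.0, -1.0]]
force: [0.6, -1.1, -0.4]
opening: 0.014
grasp_force: 0.0
```

>>> move_arm(increments=[{"xyz": [0,0,0],"roll": -0.109,"grip": 0},{"xyz": [0,0,0],"roll": -0.109,"grip": 0},{"xyz": [0,0,0],"roll": -0.109,"grip": 0},{"xyz": [0,0,0],"roll": -0.109,"grip": 0},{"xyz": [0,0,0],"roll": -0.109,"grip": 0}])

```text
time_s: 2.92
position: [0.5253, -0.2053, 0.2976]
tcp_rot: [[0.679, 0.734, -0.0], [0.734, -0.679, -0.0], [-0.0, 0.0, -1.0]]
force: [0.1, -0.2, -0.3]
opening: 0.005
grasp_force: 0.0
```

>>> move_arm(increments=[{"xyz": [0,0,0],"roll": -0.109,"grip": 0},{"xyz": [0,0,0],"roll": -0.109,"grip": 0},{"xyz": [0,0,0],"roll": -0.109,"grip": 0},{"xyz": [0,0,0],"roll": -0.109,"grip": 0},{"xyz": [0,0,0],"roll": 0,"grip": 0}])

```text
time_s: 3.33
position: [0.5251, -0.2056, 0.2976]
tcp_rot: [[0.309, 0.951, -0.0], [0.951, -0.309, -0.0], [-0.0, -0.0, -1.0]]
force: [-0.4, -0.3, -0.1]
opening: 0.005
grasp_force: 0.0
```

```bash
cat >> h.py <<'E'
# template fit of the platter: rim outline points -> axis (x,y) and angle (mod 72 deg)
def rim_r(phi):
    q=(phi+np.pi/5)%(2*np.pi/5)-np.pi/5
    b=.152*np.cos(q); disc=.022**2-(.152*np.sin(q))**2
    return np.where(disc>0,np.minimum(.147,b-np.sqrt(np.maximum(disc,0))),.147)
def wlook(name,c0):
    s=bot.read_state();im,d=bot.capture("wrist");T=wristT(s);W=cloud("wrist",d,T)
    cv2.imwrite(name,im[:,:,::-1])
    rr=np.hypot(W[...,0]-c0[0],W[...,1]-c0[1])
    m=((d>0)&(np.abs(W[...,2]-.0705)<.007)&(rr<.16)&(rr>.10)).astype(np.uint8)
    m|=((rr<=.112)&(d>0)).astype(np.uint8)
    cs=max(cv2.findContours(m,cv2.RETR_EXTERNAL,cv2.CHAIN_APPROX_NONE)[0],key=cv2.contourArea)[:,0]
    P=W[cs[:,1],cs[:,0]]; ok=(np.abs(P[:,2]-.0705)<.007)&(cs.min(1)>2)&(cs[:,0]<509)&(cs[:,1]<381)
    P=P[ok]
    best=None
    for a0 in np.radians([-36,-18,0,18]):
        def f(p):
            v=P[:,:2]-p[:2];return np.hypot(*v.T)-rim_r(np.arctan2(v[:,1],v[:,0])-np.pi-p[2])
        r=least_squares(f,[*c0,a0],loss="soft_l1",f_scale=.002,x_scale=[.01,.01,.05])
        if best is None or r.cost<best.cost:best=r
    print("axis",best.x[:2].round(4),"ang",np.degrees(best.x[2]).round(2),"n",len(P),"medres",np.median(np.abs(best.fun)).round(4))
    return im,d,W,T,best.x
def tw(T,l):
    return [(round(r["conf"],2),(T[:3,:3]@np.array(r["at"])+T[:3,3]).round(4)) for r in bot.spot_in(l,"wrist")[:3]]
E
python3 - <<'E'
from h import *
im,d,W,T,x=wlook("pics/w1.png",[.571,-.137])
for l in("stud","pointer","heart","star","medallion_a"):print(l,tw(T,l))
r=np.hypot(W[...,0]-x[0],W[...,1]-x[1])
m=(W[...,2]>.095)&(W[...,2]<.108)&(r>.17)&(r<.24)&(W[...,1]<-.25)&(d>0)
P=W[m];print("stud",m.sum(),P.mean(0),(P.min(0)+P.max(0))/2)
v=P.mean(0)[:2]-x[:2];print(np.hypot(*v),np.degrees(np.arctan2(v[1],v[0]))%360)
E
```

```text
axis [ 0.5724 -0.134 ] ang -0.29 n 531 medres 0.0011
stud [(0.64, array([ 0.5234, -0.267 ,  0.0694]))]
pointer [(0.68, array([ 0.5657, -0.1345,  0.0729]))]
heart [(0.93, array([ 0.6735, -0.3158,  0.0124])), (0.56, array([ 0.631 , -0.1839,  0.0888]))]
star [(0.64, array([ 0.6279, -0.0919,  0.0934]))]
medallion_a [(0.96, array([ 0.55  , -0.2025,  0.0886])), (0.63, array([ 0.5494, -0.0685,  0.091 ]))]<stdin>:6: RuntimeWarning: Mean of empty slice.
  ret = um.true_divide(
Traceback (most recent call last):
ValueError: zero-size array to reduction operation minimum which has no identity
```

View pics/w1.png

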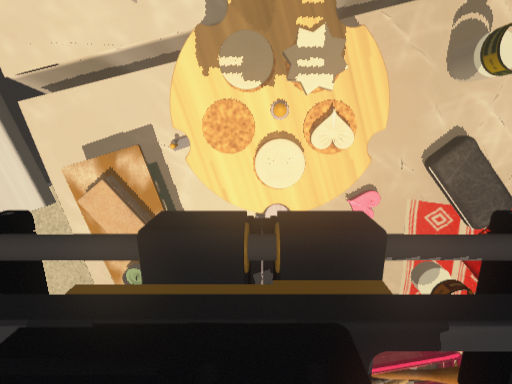

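>>> move_arm(increments=[{"xyz": [-30,7.5,15],"roll": 0,"grip": 0},{"xyz": [-30,7.5,15],"roll": 0,"grip": 0},{"xyz": [-29,7,15],"roll": 0,"grip": 0},{"xyz": [0,0,35],"roll": 0,"grip": 0},{"xyz": [0,0,35],"roll": 0,"grip": 0}])

```text
time_s: 4.05
position: [0.5194, -0.3002, 0.1828]
tcp_rot: [[0.314, 0.949, 0.004], [0.949, -0.314, -0.004], [-0.002, 0.005, -1.0]]
force: [0.5, -0.7, -0.2]
opening: 0.006
grasp_force: 0.0
```

>>> move_arm(increments=[{"xyz": [0,0,35],"roll": 0,"grip": 0},{"xyz": [0,0,30],"roll": 0,"grip": 0},{"xyz": [0,0,20],"roll": 0,"grip": 0},{"xyz": [0,0,10],"roll": 0,"grip": 0},{"xyz": [0,0,5],"roll": 0,"grip": 0}])

```text
time_s: 4.47
position: [0.5178, -0.2965, 0.0808]
tcp_rot: [[0.311, 0.95, -0.002], [0.95, -0.311, 0.002], [0.001, -0.003, -1.0]]
force: [-0.9, -0.1, -0.9]
opening: 0.006
grasp_force: 0.0
```

>>> move_arm(increments=[{"xyz": [-3.5,0,0],"roll": 0,"grip": 0},{"xyz": [-3.5,0,0],"roll": 0,"grip": 0},{"xyz": [-3.5,0,0],"roll": 0,"grip": 0},{"xyz": [-3.5,0,0],"roll": 0,"grip": 0},{"xyz": [-3.5,0,0],"roll": 0,"grip": 0}])

```text
time_s: 4.88
position: [0.5135, -0.3143, 0.0838]
tcp_rot: [[0.311, 0.95, 0.002], [0.95, -0.311, -0.001], [-0.0, 0.002, -1.0]]
force: [1.2, 1.7, -0.1]
opening: 0.005
grasp_force: 0.8
```

>>> move_arm(increments=[{"xyz": [-3.5,0,0],"roll": 0,"grip": 0},{"xyz": [-3.5,0,0],"roll": 0,"grip": 0},{"xyz": [-3,0,0],"roll": 0,"grip": 0},{"xyz": [-3,0,0],"roll": 0,"grip": 0},{"xyz": [-2,0,0],"roll": 0,"grip": 0}])

```text
time_s: 5.3
position: [0.5081, -0.3284, 0.0827]
tcp_rot: [[0.311, 0.95, -0.0], [0.95, -0.311, -0.0], [-0.0, -0.0, -1.0]]
force: [-0.1, 1.5, 1.6]
opening: 0.006
grasp_force: 0.8
```

>>> move_arm(increments=[{"xyz": [-1,0,0],"roll": 0,"grip": 0},{"xyz": [-1,0,0],"roll": 0,"grip": 0},{"xyz": [-1,0,0],"roll": 0,"grip": 0},{"xyz": [-0.5,0,0],"roll": 0,"grip": 0},{"xyz": [0,0,0],"roll": 0,"grip": 0}])

```text
time_s: 5.72
position: [0.5073, -0.3308, 0.0825]
tcp_rot: [[0.311, 0.95, -0.0], [0.95, -0.311, 0.001], [0.001, -0.0, -1.0]]
force: [1.0, 2.8, 2.1]
opening: 0.004
grasp_force: 1.4
```

>>> move_arm(increments=[{"xyz": [8,0,0],"roll": 0,"grip": 0},{"xyz": [2,0,-20],"roll": 0,"grip": 0},{"xyz": [0,0,-30],"roll": 0,"grip": 0},{"xyz": [0,0,-30],"roll": 0,"grip": 0},{"xyz": [0,0,-20],"roll": 0,"grip": 0}])

```text
time_s: 6.13
position: [0.5114, -0.3225, 0.185]
tcp_rot: [[0.31, 0.951, 0.002], [0.951, -0.31, -0.003], [-0.003, 0.003, -1.0]]
force: [0.2, -1.6, 0.3]
opening: 0.009
grasp_force: 0.0
```

>>> move_arm(increments=[{"xyz": [30,-28,0],"roll": 0,"grip": 0},{"xyz": [30,-28,0],"roll": 0,"grip": 0},{"xyz": [30,-28,0],"roll": 0,"grip": 0},{"xyz": [30,-28,0],"roll": 0,"grip": 0},{"xyz": [30,-28,0],"roll": 0,"grip": 0}])

```text
time_s: 6.55
position: [0.4231, -0.1345, 0.1827]
tcp_rot: [[0.311, 0.95, 0.001], [0.95, -0.311, -0.001], [-0.001, 0.001, -1.0]]
force: [-0.2, 0.6, -0.8]
opening: 0.003
grasp_force: 0.0
```

>>> move_arm(increments=[{"xyz": [0,0,0],"roll": -0.105,"grip": 0},{"xyz": [0,0,0],"roll": -0.105,"grip": 0},{"xyz": [0,0,0],"roll": -0.104,"grip": 0},{"xyz": [0,0,0],"roll": 0,"grip": 0}])

```text
time_s: 6.88
position: [0.4242, -0.1356, 0.1828]
tcp_rot: [[-0.001, 1.0, 0.001], [1.0, 0.001, -0.002], [-0.002, 0.001, -1.0]]
force: [0.4, 0.5, 0.5]
opening: 0.005
grasp_force: 0.0
```

```bash
cat > st.py <<'E'
from h import *
im,d=bot.capture("top");W=cloud("top",d);A=np.array([.5724,-.134])
r=np.hypot(W[...,0]-A[0],W[...,1]-A[1])
m=(W[...,2]>.09)&(W[...,2]<.11)&(r>.17)&(r<.26)&(W[...,1]<-.28)&(d>0)
P=W[m].mean(0);v=P[:2]-A;print("stud",m.sum(),P.round(4),"r",np.hypot(*v).round(4),"dir",(np.degrees(np.arctan2(v[1],v[0]))%360).round(1))
E
python3 - <<'E'
exec(open("st.py").read())
s=bot.read_state();print(s["position"],s["tcp_rot"][:,0],s["joint_positions"])
im,d,W,T,x=wlook("pics/w2.png",[.572,-.134])
E
```

```text
stud 49 [ 0.4998 -0.3515  0.1015] r 0.2293 dir 251.5
[ 0.42419433 -0.13571986  0.18270673] [ 0.00327922  0.99999399 -0.00112896] [-3.21509150e+01  2.01512604e+01  1.09559805e+02 -4.18905574e-02
  5.02183443e+01 -3.19362689e+01]
axis [ 0.5792 -0.1309] ang 18.49 n 501 medres 0.0066
```

View pics/w2.png

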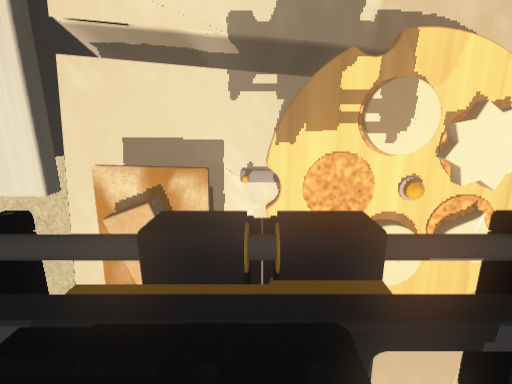

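>>> move_arm(increments=[{"xyz": [2.5,-5,34],"roll": 0,"grip": 0},{"xyz": [0,0,34],"roll": 0,"grip": 0},{"xyz": [0,0,28],"roll": 0,"grip": 0},{"xyz": [0,0,18],"roll": 0,"grip": 0},{"xyz": [0,0,10],"roll": 0,"grip": 0}])

```text
time_s: 7.4
position: [0.418, -0.1329, 0.0563]
tcp_rot: [[0.005, 1.0, -0.003], [1.0, -0.005, 0.002], [0.002, -0.003, -1.0]]
force: [-0.4, 0.1, 0.6]
opening: 0.004
grasp_force: 0.0
```

>>> move_arm(increments=[{"xyz": [3.06,0.03,0],"roll": 0.02,"grip": 0},{"xyz": [3.06,0.03,0],"roll": 0.02,"grip": 0},{"xyz": [3.06,0.03,0],"roll": 0.02,"grip": 0},{"xyz": [3.06,0.03,0],"roll": 0.02,"grip": 0},{"xyz": [6.12,0.12,0],"roll": 0.04,"grip": 0}])

```text
time_s: 7.82
position: [0.4203, -0.1156, 0.0583]
tcp_rot: [[0.126, 0.992, -0.0], [0.992, -0.126, -0.001], [-0.001, 0.0, -1.0]]
force: [-0.9, -1.4, -0.2]
opening: 0.005
grasp_force: 0.6
```

>>> move_arm(increments=[{"xyz": [9.18,0.28,0],"roll": 0.06,"grip": 0},{"xyz": [9.18,0.28,0],"roll": 0.06,"grip": 0},{"xyz": [9.18,0.28,0],"roll": 0.06,"grip": 0},{"xyz": [9.18,0.28,0],"roll": 0.06,"grip": 0},{"xyz": [9.18,0.28,0],"roll": 0.06,"grip": 0}])

```text
time_s: 8.23
position: [0.4323, -0.0708, 0.0584]
tcp_rot: [[0.415, 0.91, -0.001], [0.91, -0.415, -0.0], [-0.001, -0.001, -1.0]]
force: [-1.4, -0.5, 0.8]
opening: 0.006
grasp_force: 0.6
```

>>> move_arm(increments=[{"xyz": [9.18,0.28,0],"roll": 0.06,"grip": 0},{"xyz": [9.18,0.28,0],"roll": 0.06,"grip": 0},{"xyz": [9.18,0.28,0],"roll": 0.06,"grip": 0},{"xyz": [9.18,0.28,0],"roll": 0.06,"grip": 0},{"xyz": [9.18,0.28,0],"roll": 0.06,"grip": 0}])

```text
time_s: 8.65
position: [0.4566, -0.0321, 0.0583]
tcp_rot: [[0.665, 0.747, -0.002], [0.747, -0.665, 0.0], [-0.001, -0.002, -1.0]]
force: [-1.6, -0.6, -0.1]
opening: 0.002
grasp_force: 0.6
```

>>> move_arm(increments=[{"xyz": [9.18,0.28,0],"roll": 0.06,"grip": 0},{"xyz": [9.18,0.28,0],"roll": 0.06,"grip": 0},{"xyz": [9.18,0.28,0],"roll": 0.06,"grip": 0},{"xyz": [9.18,0.28,0],"roll": 0.06,"grip": 0},{"xyz": [9.18,0.28,0],"roll": 0.06,"grip": 0}])

```text
time_s: 9.07
position: [0.4913, -0.0025, 0.0582]
tcp_rot: [[0.856, 0.517, -0.003], [0.517, -0.856, 0.0], [-0.002, -0.002, -1.0]]
force: [-2.0, -0.3, -0.0]
opening: 0.006
grasp_force: 0.8
```

>>> move_arm(increments=[{"xyz": [9.18,0.28,0],"roll": 0.06,"grip": 0},{"xyz": [9.18,0.28,0],"roll": 0.06,"grip": 0},{"xyz": [9.18,0.28,0],"roll": 0.06,"grip": 0},{"xyz": [9.18,0.28,0],"roll": 0.06,"grip": 0},{"xyz": [9.18,0.28,0],"roll": 0.06,"grip": 0}])

```text
time_s: 9.48
position: [0.5333, 0.0156, 0.0581]
tcp_rot: [[0.971, 0.241, -0.004], [0.241, -0.971, 0.001], [-0.003, -0.002, -1.0]]
force: [-3.2, 1.7, 0.4]
opening: 0.005
grasp_force: 1.4
```

>>> move_arm(increments=[{"xyz": [9.18,0.28,0],"roll": 0.06,"grip": 0},{"xyz": [9.18,0.28,0],"roll": 0.06,"grip": 0},{"xyz": [9.18,0.28,0],"roll": 0.06,"grip": 0},{"xyz": [9.18,0.28,0],"roll": 0.06,"grip": 0},{"xyz": [9.18,0.28,0],"roll": 0.06,"grip": 0}])

```text
time_s: 9.9
position: [0.5793, 0.0205, 0.0582]
tcp_rot: [[0.998, -0.057, -0.003], [-0.057, -0.998, 0.002], [-0.003, -0.002, -1.0]]
force: [-2.0, 4.8, 2.5]
opening: 0.008
grasp_force: 1.9
```

>>> move_arm(increments=[{"xyz": [9.18,0.28,0],"roll": 0.06,"grip": 0},{"xyz": [9.18,0.28,0],"roll": 0.06,"grip": 0},{"xyz": [9.18,0.28,0],"roll": 0.06,"grip": 0},{"xyz": [9.18,0.28,0],"roll": 0.06,"grip": 0},{"xyz": [9.18,0.28,0],"roll": 0.06,"grip": 0}])

```text
time_s: 10.32
position: [0.6251, 0.0115, 0.0582]
tcp_rot: [[0.937, -0.35, -0.0], [-0.35, -0.937, 0.002], [-0.001, -0.002, -1.0]]
force: [0.5, 3.3, 1.4]
opening: 0.006
grasp_force: 2.1
```

```bash
cat > pl.py <<'E'
from h import *
s=bot.read_state();v=np.array(s["position"][:2])-[.5724,-.134]
print("finger r",np.hypot(*v).round(4),"cw deg from front",((179.7-np.degrees(np.arctan2(v[1],v[0])))%360).round(2),"j",np.round(s["joint_positions"],1))
im,d=bot.capture("top");cv2.imwrite("pics/top_%d.png"%(s["time_s"]*100),im[:,:,::-1])
for l in("heart","star","medallion_a"):
    print(l,[(round(x["conf"],2),toworld("top",x["at"]).round(4)) for x in bot.spot_in(l,"top")[:3]])
E
python3 pl.py
```

```text
finger r 0.1548 cw deg from front 109.59 j [ -9.2  42.4  88.9   0.2  48.7 101.1]
heart [(0.8, array([ 0.5104, -0.1754,  0.09  ])), (0.66, array([ 0.6676, -0.3236,  0.0161])), (0.53, array([ 0.5455, -0.4765,  0.0159]))]
star [(0.62, array([ 0.5977, -0.2012,  0.0907])), (0.61, array([ 0.4983, -0.346 ,  0.069 ]))]
medallion_a [(0.94, array([ 0.5149, -0.0972,  0.0817])), (0.6, array([ 0.6436, -0.1366,  0.0876]))]
```

>>> move_arm(increments=[{"xyz": [9.18,0.28,0],"roll": 0.06,"grip": 0},{"xyz": [9.18,0.28,0],"roll": 0.06,"grip": 0},{"xyz": [9.18,0.28,0],"roll": 0.06,"grip": 0},{"xyz": [9.18,0.28,0],"roll": 0.06,"grip": 0},{"xyz": [9.18,0.28,0],"roll": 0.06,"grip": 0}])

```text
time_s: 10.93
position: [0.6633, -0.0114, 0.0579]
tcp_rot: [[0.794, -0.608, -0.003], [-0.608, -0.794, 0.001], [-0.003, 0.001, -1.0]]
force: [-0.6, 1.4, -1.1]
opening: 0.004
grasp_force: 0.9
```

>>> move_arm(increments=[{"xyz": [9.18,0.28,0],"roll": 0.06,"grip": 0},{"xyz": [9.18,0.28,0],"roll": 0.06,"grip": 0},{"xyz": [6.12,0.12,0],"roll": 0.04,"grip": 0},{"xyz": [6.12,0.12,0],"roll": 0.04,"grip": 0},{"xyz": [3.06,0.03,0],"roll": 0.02,"grip": 0}])

```text
time_s: 11.35
position: [0.6886, -0.0354, 0.0581]
tcp_rot: [[0.643, -0.766, -0.001], [-0.766, -0.643, 0.0], [-0.001, 0.001, -1.0]]
force: [0.1, 1.4, -1.1]
opening: -0.001
grasp_force: 0.7
```

>>> move_arm(increments=[{"xyz": [3.06,0.03,0],"roll": 0.02,"grip": 0},{"xyz": [3.06,0.03,0],"roll": 0.02,"grip": 0},{"xyz": [3.06,0.03,0],"roll": 0.02,"grip": 0},{"xyz": [1.5,0,0],"roll": 0.01,"grip": 0},{"xyz": [0,0,0],"roll": 0,"grip": 0}])

```text
time_s: 11.77
position: [0.6959, -0.044, 0.0586]
tcp_rot: [[0.588, -0.809, 0.0], [-0.809, -0.588, -0.001], [0.0, 0.0, -1.0]]
force: [-0.6, 0.2, -0.3]
opening: 0.005
grasp_force: 0.1
```

```bash
python3 pl.py; ls -t pics|head -1; cp $(ls -t pics/*|head -1) pics/t_a.png; python3 - <<'E'
from h import *
im,d,W,T,x=wlook("pics/w3.png",[.5724,-.134])
i=cv2.imread("pics/t_a.png")[120:280,150:350];cv2.imwrite("pics/t_ac.png",cv2.resize(i,None,fx=3,fy=3))
j=cv2.imread("pics/w3.png");cv2.imwrite("pics/cmb.png",np.hstack([cv2.resize(i,(400,320)),cv2.resize(j,(400,320))]))
E
```

```text
finger r 0.1528 cw deg from front 143.6 j [-12.8  46.7  77.4  -0.   56.  131.2]
heart [(0.72, array([ 0.6643, -0.3253,  0.0157])), (0.67, array([ 0.4998, -0.1306,  0.0888])), (0.56, array([ 0.5449, -0.476 ,  0.0166]))]
star [(0.69, array([ 0.5552, -0.2052,  0.0925])), (0.21, array([ 0.5679, -0.1378,  0.0722]))]
medallion_a [(0.85, array([ 0.5441, -0.072 ,  0.0838])), (0.56, array([ 0.633 , -0.1765,  0.0872]))]
top_1176.png
axis [ 0.5803 -0.185 ] ang 34.76 n 660 medres 0.0167
```

View pics/cmb.png

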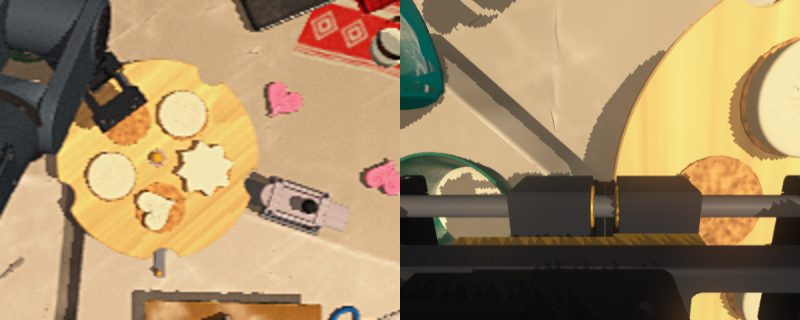

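>>> move_arm(increments=[{"xyz": [-2,0,0],"roll": 0,"grip": 0},{"xyz": [0,0,-20],"roll": 0,"grip": 0},{"xyz": [0,0,-40],"roll": 0,"grip": 0},{"xyz": [0,0,-40],"roll": 0,"grip": 0},{"xyz": [0,0,-40],"roll": 0,"grip": 0}])

```text
time_s: 12.43
position: [0.6939, -0.0416, 0.1995]
tcp_rot: [[0.589, -0.808, -0.002], [-0.808, -0.589, 0.0], [-0.001, 0.001, -1.0]]
force: [0.3, 0.2, 0.1]
opening: 0.005
grasp_force: 0.0
```

>>> move_arm(increments=[{"xyz": [-11,34,-20],"roll": 0,"grip": 0},{"xyz": [-11,34,-20],"roll": 0,"grip": 0},{"xyz": [-11,34,-20],"roll": 0,"grip": 0},{"xyz": [-11,34,-20],"roll": 0,"grip": 0},{"xyz": [-11,34,-20],"roll": 0,"grip": 0}])

```text
time_s: 12.85
position: [0.5228, -0.0975, 0.2994]
tcp_rot: [[0.589, -0.808, -0.0], [-0.808, -0.589, -0.0], [0.0, 0.0, -1.0]]
force: [1.0, -0.6, 0.7]
opening: 0.007
grasp_force: 0.0
```

>>> move_arm(increments=[{"xyz": [-11,34,0],"roll": 0,"grip": 0},{"xyz": [0,0,0],"roll": -0.12,"grip": 0},{"xyz": [0,0,0],"roll": -0.12,"grip": 0},{"xyz": [0,0,0],"roll": -0.12,"grip": 0},{"xyz": [0,0,0],"roll": -0.12,"grip": 0}])

```text
time_s: 13.27
position: [0.4904, -0.1086, 0.2991]
tcp_rot: [[0.898, -0.44, 0.001], [-0.44, -0.898, -0.0], [0.001, 0.0, -1.0]]
force: [0.1, 0.4, -0.1]
opening: 0.005
grasp_force: 0.0
```

>>> move_arm(increments=[{"xyz": [0,0,0],"roll": -0.12,"grip": 0},{"xyz": [0,0,0],"roll": -0.03,"grip": 0},{"xyz": [0,0,0],"roll": 0,"grip": 0}])

```text
time_s: 13.52
position: [0.4906, -0.1084, 0.2987]
tcp_rot: [[0.952, -0.306, 0.0], [-0.306, -0.952, -0.0], [0.0, 0.0, -1.0]]
force: [-0.3, -0.4, 0.4]
opening: 0.007
grasp_force: 0.0
```

```bash
python3 - <<'E'
from h import *
print(bot.read_state()["position"])
im,d,W,T,x=wlook("pics/w4.png",[.5724,-.134])
for l in("heart","star","medallion_a"):print(l,tw(T,l))
E
```

```text
[ 0.49063103 -0.10842884  0.29874388]
axis [ 0.5733 -0.1347] ang 3.73 n 505 medres 0.001
heart [(0.95, array([ 0.6627, -0.3174,  0.0146])), (0.94, array([ 0.5024, -0.1334,  0.0897])), (0.67, array([ 0.545, -0.472,  0.017]))]
star [(0.81, array([ 0.551 , -0.2024,  0.0934])), (0.37, array([0.4999, 0.1673, 0.0718])), (0.26, array([ 0.6338, -0.1763,  0.0889]))]
medallion_a [(0.73, array([ 0.5487, -0.0735,  0.0897])), (0.69, array([ 0.6352, -0.1758,  0.0876]))]
```

View pics/w4.png

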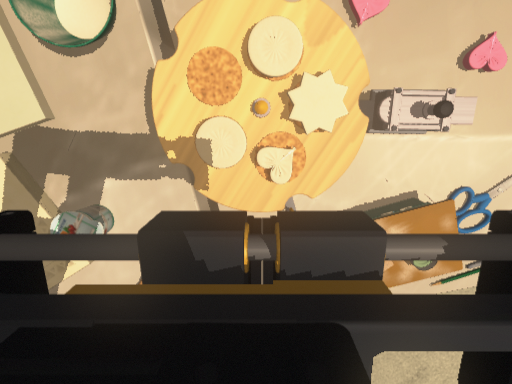

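>>> move_arm(increments=[{"xyz": [0,0,0],"roll": -0.117,"grip": 0},{"xyz": [0,0,0],"roll": -0.117,"grip": 0},{"xyz": [0,0,0],"roll": -0.117,"grip": 0},{"xyz": [0,0,0],"roll": -0.117,"grip": 0},{"xyz": [0,0,0],"roll": -0.117,"grip": 0}])

```text
time_s: 14.13
position: [0.4908, -0.1086, 0.2985]
tcp_rot: [[0.961, 0.275, -0.0], [0.275, -0.961, 0.0], [-0.0, -0.0, -1.0]]
force: [0.4, -1.2, 0.3]
opening: 0.003
grasp_force: 0.0
```

>>> move_arm(increments=[{"xyz": [0,0,0],"roll": -0.117,"grip": 0},{"xyz": [22.5,-32.7,0],"roll": 0,"grip": 0},{"xyz": [22.5,-32.7,0],"roll": 0,"grip": 0},{"xyz": [22.5,-32.7,0],"roll": 0,"grip": 0},{"xyz": [0,0,30],"roll": 0,"grip": 0}])

```text
time_s: 14.55
position: [0.5208, 0.0132, 0.2733]
tcp_rot: [[0.923, 0.385, 0.014], [0.385, -0.923, 0.001], [0.014, 0.004, -1.0]]
force: [1.1, -0.9, 0.1]
opening: 0.004
grasp_force: 0.0
```

>>> move_arm(increments=[{"xyz": [0,0,40],"roll": 0,"grip": 0},{"xyz": [0,0,40],"roll": 0,"grip": 0},{"xyz": [0,0,40],"roll": 0,"grip": 0},{"xyz": [0,0,20],"roll": 0,"grip": 0},{"xyz": [0,0,0],"roll": 0,"grip": 0}])

```text
time_s: 14.97
position: [0.5123, 0.0086, 0.1242]
tcp_rot: [[0.925, 0.381, -0.01], [0.381, -0.925, 0.002], [-0.009, -0.006, -1.0]]
force: [-0.7, 0.1, 0.8]
opening: 0.008
grasp_force: 0.0
```

```bash
python3 - <<'E'
from h import *
s=bot.read_state();v=np.array(s["position"][:2])-[.5728,-.1343]
print(s["position"],"r",np.hypot(*v).round(4),"cw",((179.7-np.degrees(np.arctan2(v[1],v[0])))%360).round(2),np.degrees(np.arctan2(s["tcp_rot"][1,0],s["tcp_rot"][0,0])))
E
```

```text
[0.5122934  0.00857078 0.12422849] r 0.1552 cw 66.75 22.37350667994961
```

>>> move_arm(increments=[{"xyz": [0,0,30],"roll": 0,"grip": 0},{"xyz": [0,0,20],"roll": 0,"grip": 0},{"xyz": [0,0,13],"roll": 0,"grip": 0},{"xyz": [0,0,6],"roll": 0,"grip": 0},{"xyz": [0,0,0],"roll": 0,"grip": 0}])

```text
time_s: 15.38
position: [0.5163, 0.0077, 0.0596]
tcp_rot: [[0.925, 0.381, -0.0], [0.381, -0.925, -0.0], [-0.0, -0.0, -1.0]]
force: [-0.2, -0.1, 0.7]
opening: 0.005
grasp_force: 0.0
```

>>> move_arm(increments=[{"xyz": [3.06,0.03,0],"roll": 0.02,"grip": 0},{"xyz": [3.06,0.03,0],"roll": 0.02,"grip": 0},{"xyz": [3.06,0.03,0],"roll": 0.02,"grip": 0},{"xyz": [3.06,0.03,0],"roll": 0.02,"grip": 0},{"xyz": [0,0,0],"roll": 0,"grip": 0}])

```text
time_s: 15.8
position: [0.5286, 0.0122, 0.0603]
tcp_rot: [[0.952, 0.305, 0.002], [0.305, -0.952, -0.0], [0.002, 0.001, -1.0]]
force: [-0.9, -0.2, -0.1]
opening: 0.006
grasp_force: 0.1
```

```bash
cat > fa.py <<'E'
from h import *
s=bot.read_state();v=np.array(s["position"][:2])-[.5728,-.1343]
print(s["position"],"r",np.hypot(*v).round(4),"cw",((179.7-np.degrees(np.arctan2(v[1],v[0])))%360).round(2),np.degrees(np.arctan2(s["tcp_rot"][1,0],s["tcp_rot"][0,0])))
E
python3 fa.py
```

```text
[0.52855129 0.01218746 0.06028931] r 0.153 cw 72.89 17.75731579530645
```

>>> move_arm(increments=[{"xyz": [2.3,0.02,0],"roll": 0.015,"grip": 0},{"xyz": [2.3,0.02,0],"roll": 0.015,"grip": 0},{"xyz": [2.3,0.02,0],"roll": 0.015,"grip": 0},{"xyz": [0,0,0],"roll": 0,"grip": 0},{"xyz": [0,0,0],"roll": 0,"grip": 0}])

```text
time_s: 16.22
position: [0.5344, 0.0141, 0.0595]
tcp_rot: [[0.965, 0.263, 0.001], [0.263, -0.965, 0.0], [0.001, 0.0, -1.0]]
force: [0.2, -0.1, -0.0]
opening: 0.007
grasp_force: 0.2
```

```bash
python3 fa.py
```

```text
[0.53436624 0.0140871  0.05950334] r 0.1533 cw 75.18 15.228052522782164
```

>>> move_arm(increments=[{"xyz": [-2,0,0],"roll": 0,"grip": 0},{"xyz": [0,0,-20],"roll": 0,"grip": 0},{"xyz": [0,0,-40],"roll": 0,"grip": 0},{"xyz": [0,0,-40],"roll": 0,"grip": 0},{"xyz": [0,0,-40],"roll": 0,"grip": 0}])

```text
time_s: 16.63
position: [0.5315, 0.0133, 0.2007]
tcp_rot: [[0.965, 0.263, -0.001], [0.263, -0.965, 0.0], [-0.001, -0.0, -1.0]]
force: [1.2, -1.0, -0.4]
opening: 0.007
grasp_force: 0.0
```

>>> move_arm(increments=[{"xyz": [-24,35,-33],"roll": 0,"grip": 0},{"xyz": [-24,35,-33],"roll": 0,"grip": 0},{"xyz": [-24,35,-33],"roll": 0,"grip": 0},{"xyz": [0,0,0],"roll": 0.116,"grip": 0},{"xyz": [0,0,0],"roll": 0.116,"grip": 0}])

```text
time_s: 17.05
position: [0.5002, -0.0822, 0.2785]
tcp_rot: [[1.0, 0.025, 0.005], [0.025, -1.0, -0.002], [0.005, 0.003, -1.0]]
force: [0.7, 0.8, -0.3]
opening: 0.004
grasp_force: 0.0
```

>>> move_arm(increments=[{"xyz": [0,0,0],"roll": 0.116,"grip": 0},{"xyz": [0,0,0],"roll": 0.116,"grip": 0},{"xyz": [0,0,0],"roll": 0.116,"grip": 0},{"xyz": [0,0,0],"roll": 0,"grip": 0},{"xyz": [0,0,0],"roll": 0,"grip": 0}])

```text
time_s: 17.47
position: [0.4995, -0.0799, 0.2762]
tcp_rot: [[0.952, -0.306, 0.0], [-0.306, -0.952, -0.0], [0.0, 0.0, -1.0]]
force: [-0.2, 0.2, 0.5]
opening: 0.006
grasp_force: 0.0
```

```bash
python3 - <<'E'
from h import *
print(bot.read_state()["position"])
im,d,W,T,x=wlook("pics/w5.png",[.5724,-.134])
E
```

```text
[ 0.49945263 -0.07985068  0.27623106]
axis [ 0.5732 -0.1346] ang 0.53 n 493 medres 0.001
```

View pics/w5.png

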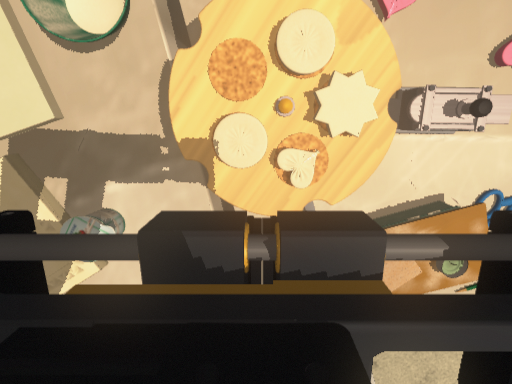

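>>> move_arm(increments=[{"xyz": [10.5,36.4,0],"roll": 0,"grip": 0},{"xyz": [10.5,36.4,0],"roll": 0,"grip": 0},{"xyz": [10.5,36.4,0],"roll": 0,"grip": 0},{"xyz": [10.5,36.4,0],"roll": 0,"grip": 0},{"xyz": [10.5,36.4,0],"roll": 0,"grip": 0}])

```text
time_s: 17.93
position: [0.493, -0.2706, 0.2763]
tcp_rot: [[0.952, -0.306, 0.0], [-0.306, -0.952, -0.0], [0.0, 0.0, -1.0]]
force: [1.0, 0.1, 0.6]
opening: 0.005
grasp_force: 0.0
```

>>> move_arm(increments=[{"xyz": [10.5,36.4,0],"roll": 0,"grip": 0},{"xyz": [10.5,36.4,0],"roll": 0,"grip": 0},{"xyz": [10.5,36.4,0],"roll": 0,"grip": 0},{"xyz": [0,0,30],"roll": 0,"grip": 0},{"xyz": [0,0,40],"roll": 0,"grip": 0}])

```text
time_s: 18.35
position: [0.4915, -0.3882, 0.2091]
tcp_rot: [[0.951, -0.31, 0.008], [-0.31, -0.951, -0.009], [0.01, 0.006, -1.0]]
force: [-0.4, 0.2, -1.5]
opening: 0.007
grasp_force: 0.0
```

>>> move_arm(increments=[{"xyz": [0,0,40],"roll": 0,"grip": 0},{"xyz": [0,0,40],"roll": 0,"grip": 0},{"xyz": [0,0,28],"roll": 0,"grip": 0},{"xyz": [0,0,16],"roll": 0,"grip": 0},{"xyz": [0,0,0],"roll": 0,"grip": 0}])

```text
time_s: 18.77
position: [0.4871, -0.3802, 0.0776]
tcp_rot: [[0.952, -0.307, -0.006], [-0.307, -0.952, 0.007], [-0.008, -0.005, -1.0]]
force: [0.3, 0.5, 1.2]
opening: 0.003
grasp_force: 0.0
```

```bash
python3 fa.py
```

```text
[ 0.48712151 -0.38015872  0.07760489] r 0.2604 cw 288.91 -17.891818616014973
```

>>> move_arm(increments=[{"xyz": [0,0,0],"roll": 0,"grip": 0},{"xyz": [0,-3.5,0],"roll": 0,"grip": 0},{"xyz": [0,-3.5,0],"roll": 0,"grip": 0},{"xyz": [0,-3.5,0],"roll": 0,"grip": 0},{"xyz": [0,-3.5,0],"roll": 0,"grip": 0}])

```text
time_s: 19.18
position: [0.4946, -0.3694, 0.0838]
tcp_rot: [[0.951, -0.309, 0.002], [-0.309, -0.951, -0.002], [0.002, 0.001, -1.0]]
force: [0.3, 0.8, -0.1]
opening: 0.009
grasp_force: 0.0
```

>>> move_arm(increments=[{"xyz": [0,-3.5,0],"roll": 0,"grip": 0},{"xyz": [0,-3.5,0],"roll": 0,"grip": 0},{"xyz": [0,-3.5,0],"roll": 0,"grip": 0},{"xyz": [0,-3.5,0],"roll": 0,"grip": 0},{"xyz": [0,-3,0],"roll": 0,"grip": 0}])

```text
time_s: 19.6
position: [0.4995, -0.3532, 0.0826]
tcp_rot: [[0.951, -0.309, 0.001], [-0.309, -0.951, -0.001], [0.001, 0.001, -1.0]]
force: [0.2, -2.0, 0.9]
opening: 0.003
grasp_force: 0.9
```

```bash
python3 fa.py
```

```text
[ 0.49951655 -0.3532076   0.08255103] r 0.2308 cw 288.21 -18.0010896298857
```

>>> move_arm(increments=[{"xyz": [0,-2,0],"roll": 0,"grip": 0},{"xyz": [0,-1.5,0],"roll": 0,"grip": 0},{"xyz": [0,-1,0],"roll": 0,"grip": 0},{"xyz": [0,-1,0],"roll": 0,"grip": 0},{"xyz": [0,0,0],"roll": 0,"grip": 0}])

```text
time_s: 20.02
position: [0.5008, -0.3477, 0.0822]
tcp_rot: [[0.951, -0.309, -0.0], [-0.309, -0.951, 0.0], [-0.0, -0.0, -1.0]]
force: [0.5, -1.0, 1.1]
opening: 0.005
grasp_force: 0.5
```

>>> move_arm(increments=[{"xyz": [0,-1,0],"roll": 0,"grip": 0},{"xyz": [0,-1,0],"roll": 0,"grip": 0},{"xyz": [0,-0.5,0],"roll": 0,"grip": 0},{"xyz": [0,0,0],"roll": 0,"grip": 0},{"xyz": [0,0,0],"roll": 0,"grip": 0}])

```text
time_s: 20.43
position: [0.5015, -0.3454, 0.0822]
tcp_rot: [[0.951, -0.309, -0.0], [-0.309, -0.951, 0.0], [-0.0, -0.0, -1.0]]
force: [0.1, -2.0, -0.5]
opening: 0.003
grasp_force: 0.6
```

```bash
python3 fa.py
```

```text
[ 0.50149864 -0.34536016  0.08217498] r 0.2228 cw 288.37 -18.003785806182673
```

>>> move_arm(increments=[{"xyz": [0,-1,0],"roll": 0,"grip": 0},{"xyz": [0,-1,0],"roll": 0,"grip": 0},{"xyz": [0,0,0],"roll": 0,"grip": 0}])

```text
time_s: 20.68
position: [0.5022, -0.3434, 0.0822]
tcp_rot: [[0.951, -0.309, -0.0], [-0.309, -0.951, 0.0], [-0.0, -0.0, -1.0]]
force: [1.4, -0.6, -0.3]
opening: 0.006
grasp_force: 0.6
```

>>> move_arm(increments=[{"xyz": [0,-1,0],"roll": 0,"grip": 0},{"xyz": [0,-1,0],"roll": 0,"grip": 0},{"xyz": [0,0,0],"roll": 0,"grip": 0}])

```text
time_s: 20.93
position: [0.5025, -0.3426, 0.0823]
tcp_rot: [[0.951, -0.308, -0.001], [-0.308, -0.951, -0.002], [-0.0, 0.002, -1.0]]
force: [-1.0, -4.8, -1.0]
opening: 0.005
grasp_force: 2.5
```

```bash
python3 fa.py; python3 st.py
```

```text
[ 0.50245333 -0.34264501  0.08225077] r 0.2199 cw 288.36 -17.964859461668304
stud 0 [nan nan nan] r nan dir nanst.py:5: RuntimeWarning: Mean of empty slice.
  P=W[m].mean(0);v=P[:2]-A;print("stud",m.sum(),P.round(4),"r",np.hypot(*v).round(4),"dir",(np.degrees(np.arctan2(v[1],v[0]))%360).round(1))
  ret = um.true_divide(
```

>>> move_arm(increments=[{"xyz": [0,-1,0],"roll": 0,"grip": 0},{"xyz": [0,-1,0],"roll": 0,"grip": 0},{"xyz": [0,-1,0],"roll": 0,"grip": 0},{"xyz": [0,0,0],"roll": 0,"grip": 0}])

```text
time_s: 21.32
position: [0.5026, -0.3424, 0.0823]
tcp_rot: [[0.952, -0.307, -0.002], [-0.307, -0.952, -0.006], [0.0, 0.006, -1.0]]
force: [-6.1, -11.0, -3.2]
opening: 0.003
grasp_force: 6.0
```

Firm stop at 11 N; home. Now I back off and check.

>>> move_arm(increments=[{"xyz": [0,8,0],"roll": 0,"grip": 0},{"xyz": [0,10,0],"roll": 0,"grip": 0},{"xyz": [0,0,-20],"roll": 0,"grip": 0},{"xyz": [0,0,-40],"roll": 0,"grip": 0},{"xyz": [0,0,-40],"roll": 0,"grip": 0}])

```text
time_s: 21.73
position: [0.4967, -0.3544, 0.1814]
tcp_rot: [[0.951, -0.31, -0.004], [-0.31, -0.951, 0.006], [-0.006, -0.004, -1.0]]
force: [0.5, -0.5, -0.2]
opening: 0.003
grasp_force: 0.0
```

>>> move_arm(increments=[{"xyz": [-10,-35,-30],"roll": 0,"grip": 0},{"xyz": [-10,-35,-30],"roll": 0,"grip": 0},{"xyz": [-10,-35,-30],"roll": 0,"grip": 0},{"xyz": [-10,-35,0],"roll": 0,"grip": 0},{"xyz": [-10,-35,0],"roll": 0,"grip": 0}])

```text
time_s: 22.15
position: [0.5048, -0.1856, 0.264]
tcp_rot: [[0.951, -0.31, 0.004], [-0.31, -0.951, -0.001], [0.004, -0.001, -1.0]]
force: [0.4, 0.3, -0.4]
opening: 0.006
grasp_force: 0.0
```

>>> move_arm(increments=[{"xyz": [-10,-35,0],"roll": 0,"grip": 0},{"xyz": [-10,-30,0],"roll": 0,"grip": 0},{"xyz": [-10,-25,0],"roll": 0,"grip": 0},{"xyz": [0,0,0],"roll": 0,"grip": 0},{"xyz": [0,0,0],"roll": 0,"grip": 0}])

```text
time_s: 22.57
position: [0.5029, -0.0902, 0.2618]
tcp_rot: [[0.952, -0.306, -0.001], [-0.306, -0.952, 0.001], [-0.001, -0.001, -1.0]]
force: [0.5, -0.3, 0.4]
opening: 0.01
grasp_force: 0.0
```

```bash
python3 - <<'E'
exec(open("st.py").read())
cv2.imwrite("pics/t_b.png",im[:,:,::-1])
im,d,W,T,x=wlook("pics/w6.png",[.5724,-.134])
for l in("heart",):print(l,tw(T,l))
A=x[:2];r=np.hypot(W[...,0]-A[0],W[...,1]-A[1])
m=(W[...,2]>.092)&(W[...,2]<.112)&(r>.17)&(r<.26)&(W[...,1]<-.28)&(d>0)
if m.any():
    P=W[m].mean(0);print("wrist stud",P,np.hypot(*(P[:2]-A)))
j=cv2.imread("pics/w6.png");i=cv2.imread("pics/t_b.png")[120:280,150:350]
cv2.imwrite("pics/cmb2.png",np.hstack([cv2.resize(i,(400,320)),cv2.resize(j,(400,320))]))
E
```

```text
stud 46 [ 0.5081 -0.3255  0.1013] r 0.202 dir 251.4
axis [ 0.5733 -0.1355] ang 0.56 n 494 medres 0.0011
heart [(0.75, array([ 0.543 , -0.4511,  0.016 ])), (0.57, array([ 0.5046, -0.1291,  0.0903])), (0.57, array([ 0.6572, -0.3121,  0.0154]))]
wrist stud [ 0.50980875 -0.32170128  0.10160922] 0.19673780720000755
```

View pics/cmb2.png

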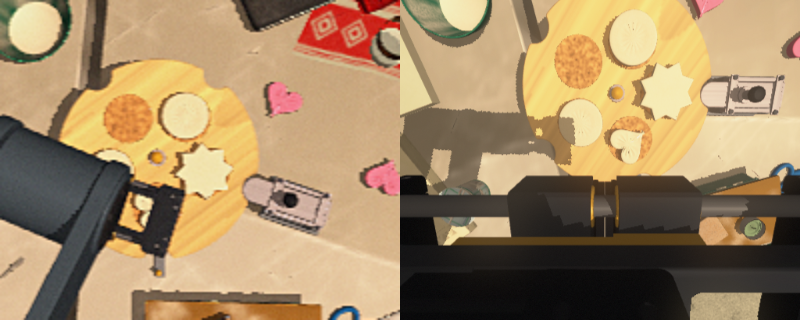

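```bash
python3 -c "
from rig import bot
print(bot.hand_in())"
```

```text
the job is handed in; nothing more can be done
None
```

I brought the white gypsum heart to the front and pushed the lock slide back to its firm stop. The stud measures within 1 mm of its locked start position, and I handed the job in at about 23 s with the arm clear.

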